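# Power up and tare the bench balance

## Task

With the closed fingertips, get the balance ready with the dish already on it: first push the marked end of the red rocker on the outlet block fully down to switch the power on, then press the green key fully down until it stays in, and then press the blue key fully down, hold it down for about a second and let it come up again. Keep to this order, do not press the red key, and do not pick up or disturb the dish or anything else on the bench.

Things in the scene. Friction and masses are not known exactly. Their poses are not given: they have to be found in the camera images.
- rocker (a joint): The red rocker's angle (rad): -0.17 = off (marked end up), +0.17 = on (marked end fully down). Friction only: it stays where it is left. About 2 to 3 N on the marked end moves it.
- rocker_on (a point): Point on the top face of the rocker's marked end (white bar), on its centre line, 18 mm from the pivot; moves with the rocker. Red rocker, 56 mm long, 30 mm wide, two 28 mm halves in a shallow V, in a black frame. x runs from the pivot to the marked end (tilting), y across. Off, the point is about 60 mm above the bench; fully on, the marked face lies level, 53 mm up and 5 mm above the frame.
- outlet_block: White outlet block, 250 x 70 x 45 mm high, fixed, right of the balance, with the rocker near its robot end and two round grey sockets; the rocker's marked half is the one next to the sockets. Origin on the bench under the rocker's pivot; x runs along the block from the rocker to the sockets, z up. The pivot is 45 mm up.
- key_green_top (a point): Centre of the top of the green key (round, 28 mm across, in a black collar 44 mm across) on the front panel of the white balance; z up. It is 69 mm above the bench when up, travels 6 mm straight down and stays where it is pushed (friction of 3 N, no spring); down, it still stands 4 mm above its collar.
- key_green (a joint): The green key (power). Its joint reads 0 up and 0.006 (m) fully down. It does not spring back.
- key_blue_top (a point): Centre of the top of the blue key (tare), same size and height as the green key. It springs back when released; fully down (6 mm) takes 5 N. The three keys stand in a row, 55 mm from centre to centre, in an order that changes.
- key_blue (a joint): The blue key. Its joint reads 0 up and 0.006 (m) fully down.
- key_red_top (a point): Centre of the top of the red key, same as the blue key; not to be pressed.
- key_red (a joint): The red key. Its joint reads 0 up and 0.006 (m) fully down.
- balance: White bench balance, 320 mm deep (x), 220 mm wide (y), fixed. Origin on the bench under its centre; the low key panel (55 mm high) is at its -x end, towards the robot; the keys stand 125 mm from the centre along -x. Behind is a 74 mm high deck with a round steel pan (150 mm across, 90 mm high, centred 60 mm along +x).
- dish: Glass dish, 90 mm across, 22 mm high, loose on the pan; origin at the centre of its underside. Leave alone.
- weight: Brass calibration weight with a knob, 30 mm across, 42 mm high, standing loose on the bench to the right of the key panel; origin at its underside. Leave alone.
- jar_a: Small amber jar with black cap, 44 mm across, 62 mm high, left of the balance; origin at its underside. Leave alone.
- jar_b: As jar_a, farther back, with a paper label. Leave alone.
- cream_jar: White jar, 66 mm across, 50 mm high, on the bench at the left; origin at its underside. Leave alone.
- cap_a: Dark red ring-shaped cap, 44 mm across, 16 mm high, on the bench at the left; origin at its underside. Leave alone.
- cap_b: As cap_a. Leave alone.

How it is judged:
By the outcome, as a careful person would: the job done as asked, in the order asked, and still so for the second after the job is handed in, with the robot touching nothing.
It also fails if it takes over 48 s, if anything falls off the work surface, if the arm or the gripper's body presses on something with over 40 N, if the wrist force passes 120 N, or if a joint passes its speed limit or range.

## Robot

A 6-joint arm with a two-finger parallel gripper is mounted at the origin on the work surface. World frame = base frame: x ahead of the robot, y to its left, z up, the work surface at z = 0. Lengths are in m, angles in rad, forces in N, time in s.
With the tool pointing down it reaches from about 0.325 to 0.9 m from the base axis. Payload 3.5 kg.
Tool frame: the origin (TCP) lies midway between the tips of the shut fingers; the grasp point (between the pads) lies 19 mm behind it; z points along the fingers, y is the direction in which the jaws open and shut (so a half turn about z gives the same grasp; the last joint's range is limited). The gripper opens to 85 mm and grips with 20 to 120 N. Pads are 22 mm wide; open, the fingers measure 114 mm over their backs; the gripper's body (76 mm by 85 mm) begins 54 mm behind the grasp point. The pads swing forward as they close: fully open they stand 13 mm farther back than shut.
Start: joints at [-1.376, 0.276, -0.026, 1.268, 0, 1.467], TCP at [0.183, -0.597, 0.231] pointing down, gripper open.
Joint ranges: [-3.12, 3.12], [-0.85, 1.88], [-1.08, 1.24], [-1.95, 2.15], [-1.57, 1.53], [-3.14, 3.14]. Speed limits (rad/s): [2.57, 2.57, 3.14, 3.14, 3.14, 3.14].

## Interface

Orientations are given as [roll, pitch, yaw] about the fixed x, y, z axes, in that order (R = Rz(yaw) Ry(pitch) Rx(roll)).
In Python, from cell import arm gives the robot as it stands. The module is installed in compiled form; this text tells all that it offers.
- The arm moves only by the shell command python3 -m inch 'ROWS' [FORCE]. ROWS is text: rows parted by semicolons, each of 7 numbers parted by spaces: the turn, a rotation vector about the world's x, y, z in degrees, then the shift along the world's x, y, z in mm, then the gripper's target within -1 to 1 (fully open at 1, half-way at 0, shut at -1). A call has exactly 8 rows; each row is the pose to reach, as a shift and turn from the pose commanded when the call began; what a row does not reach only later rows make up. A row lasts 1/10 s, in which the tool goes at most 50 mm and 8.59 degrees, less where a joint would pass 70% of its speed; a pose out of reach is approached as far as the arm can. A call with a gripper value outside its range is refused whole. The fingers move at their own pace and stop on an object; FORCE is the grip in N (left out, the last holds). Time passes only in rows, so rows that repeat a pose let the fingers close, or fill a call up. It gives the time, the measured TCP pose, the force and the opening at its end, in the units of the state.
- arm.get_obs(): the state, without advancing time (a new reading comes with each control period).
- arm.read_camera(name): name is "side" or "top" or "wrist"; returns a dict with "frame" (384x512x3 uint8, red, green, blue), "fov_y" (degrees; the focal length in pixels is half the picture's height over the tangent of half this angle, whatever the lens; pixels are square), "cx", "cy" (the principal point, pixels), "eye" and "attitude" of the camera in the world; the wrist camera has in their place "mount" (4x4, takes a point from camera to tool coordinates, whose origin is the TCP and whose axes are the flange's). Camera axes: x right, y down, z forward; pixel columns grow to the right and rows downward; lengths in m; the calibration is good to about 2 mm. A picture is of the moment at which its call begins: read the wrist's pose just before it. There is no depth.
- arm.close_job(): hands the job in, once; it reports no verdict.
Trained networks look in a picture, given as the dict that the camera call returned (one of the last four; its "shot" number tells which), for a name from the list of things; names that differ only in an ending like _2 or _b are one class to them, and where a whole thing is asked for, a point or a joint stands for the part that bears it (a point fixed in the world has none). Each returns a list of dicts, best first, with "confidence" (0 to 1); they miss things now and then, are a little off and sometimes report something else, mostly with a low value. They report only what shows in the picture. A call takes as long as a camera call.
- arm.cut_out(picture, thing): "pixels" (384x512 bool, what is visible of it).
- arm.pinpoint(picture, thing): "position" ([x, y, z] in m, in world coordinates, good to about 4 mm: a listed point, or the origin of a listed thing).
The state is a dict: "t": time; "q": joint angles; "joint_velocities": joint speeds; "tau": joint torques, N m; "ee_pos": TCP position; "eef_rot": TCP orientation; "force": force on the tool from outside, world axes, zero at the start; "wrist_torque": the same for the moment, N m; "finger_gap": opening from 0.0 (shut) to 1.0 (fully open).
Only numpy, scipy, OpenCV 4.12 (cv2) and the standard library are available. Lean on these libraries where they do the work, as an engineer would, in place of code of your own. Each camera call takes 0.05 s, during which the arm holds its last target. There are 200 camera calls.

## Working session

There is one attempt and no reset: what is moved stays moved. The work goes in short steps, Python scripts to look and compute and a shell command to move; the robot and the scene stay as the last step left them, time stands still between calls to the robot, and variables do not carry over. Pictures are saved under pics/ and viewed, about 8 in all and at most 12, crops included, and the job is handed in when it is done.

```bash
mkdir -p pics
python3 - <<'E'
from cell import arm
import cv2,numpy as np
o=arm.get_obs();print(o['t'],o['ee_pos'],o['eef_rot'],o['finger_gap'])
for c in ['top','side']:
    p=arm.read_camera(c);cv2.imwrite(f'pics/{c}1.png',p['frame'][:,:,::-1])
    for n in ['rocker_on','outlet_block','key_green_top','key_blue_top','key_red_top','balance','weight','dish']:
        r=arm.pinpoint(p,n);print(c,n,[(np.round(d['position'],4).tolist(),round(d['confidence'],2)) for d in r[:2]])
a=cv2.imread('pics/top1.png');b=cv2.imread('pics/side1.png')
cv2.imwrite('pics/both.png',cv2.resize(np.vstack([a,b]),(600*512//768*2,600*2))[:, :] if 0 else np.vstack([a,b])[:,:])
E
```

```text
0.0 [ 0.18323534 -0.59670893  0.23012913] [-3.13932729e+00 -2.36768107e-04  2.97817443e-01] 0.9973657135342628
top rocker_on [([0.5061, -0.3108, 0.0612], 0.65)]
top outlet_block [([0.4961, -0.3005, 0.0018], 0.66), ([0.5685, 0.2587, -0.001], 0.58)]
top key_green_top [([0.5225, -0.0611, 0.0006], 0.63), ([0.5131, 0.0293, 0.0697], 0.49)]
top key_blue_top [([0.5146, 0.1357, 0.0714], 0.66)]
top key_red_top [([0.5123, 0.0806, 0.0738], 0.61)]
top balance [([0.638, 0.0851, 0.0005], 0.85), ([0.4791, 0.4949, -0.0034], 0.3)]
top weight [([0.5243, -0.0628, -0.0009], 0.47)]
top dish [([0.7064, 0.0929, 0.0938], 0.77)]
side rocker_on [([0.5108, -0.3041, 0.0564], 0.66)]
side outlet_block [([0.4942, -0.3027, 0.0033], 0.82), ([0.5625, 0.2603, -0.0014], 0.75)]
side key_green_top [([0.5163, 0.0289, 0.0672], 0.54), ([0.5121, 0.1366, 0.0731], 0.18)]
side key_blue_top [([0.5108, 0.136, 0.07], 0.41)]
side key_red_top [([0.5118, 0.084, 0.0663], 0.51)]
side balance [([0.6355, 0.081, 0.0026], 0.61)]
side weight [([0.529, -0.0621, 0.0019], 0.57), ([0.565, 0.2621, -0.0002], 0.5)]
side dish [([0.7061, 0.0978, 0.0888], 0.72), ([0.5162, 0.081, 0.0697], 0.3)]
```

View pics/top1.png

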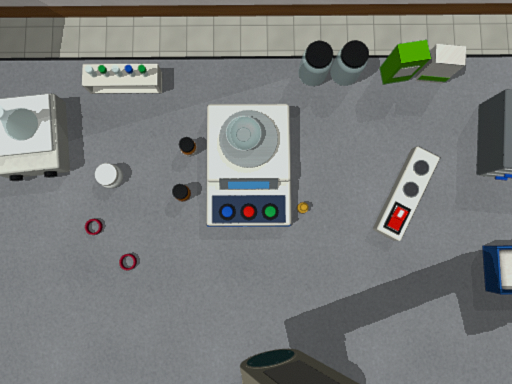

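The top view shows the keys at about (227,212) blue, (249,212) red and (270,212) green. The rocker is at (398,217), and the block is turned about -0.42 rad. I'll move over the rocker with the fingers shut and look from near.

```bash
python3 -m inch '0 0 -8 45 20 0 -1;0 0 -16 90 55 0 -1;0 0 -24 135 95 0 -1;0 0 -32 180 135 -10 -1;0 0 -41 220 175 -20 -1;0 0 -41 260 215 -30 -1;0 0 -41 300 255 -40 -1;0 0 -41 325 285 -50 -1' 40
cat > look.py <<'E'
from cell import arm
import cv2,numpy as np,sys
from scipy.spatial.transform import Rotation as R
o=arm.get_obs();p=arm.read_camera('wrist')
print(o['t'],o['ee_pos'],o['eef_rot'],o['finger_gap'],o['force'])
cv2.imwrite(f'pics/{sys.argv[1]}.png',p['frame'][:,:,::-1])
M=np.array(p['mount']);Rt=R.from_euler('xyz',o['eef_rot']).as_matrix()
print(M.round(3).tolist(),p['fov_y'])
f=192/np.tan(np.radians(p['fov_y']/2))
def ray(u,v,z):
    d=Rt@M[:3,:3]@np.array([(u-p['cx'])/f,(v-p['cy'])/f,1]);e=o['ee_pos']+Rt@M[:3,3]
    return (e+d*(z-e[2])/d[2]).round(4)
for n in sys.argv[2:]:
    print(n,[(np.round(d['position'],4).tolist(),round(d['confidence'],2)) for d in arm.pinpoint(p,n)[:2]])
    for c in arm.cut_out(p,n)[:1]:
        m=c['pixels'].astype(np.uint8);v,u=np.nonzero(m);(rc,wh,a)=cv2.minAreaRect(np.c_[u,v].astype(np.float32))
        z={'key':.069,'roc':.053,'out':.045}.get(n[:3],0)
        print(' mask',m.sum(),u.mean().round(),v.mean().round(),'->',ray(u.mean(),v.mean(),z),c['confidence'],
          [ray(*q,z).tolist() for q in cv2.boxPoints((rc,wh,a))])
E
python3 look.py w1 rocker_on outlet_block
```

```text
t: 1.7
ee_pos: [0.4811, -0.3424, 0.1904]
eef_rot: [3.141, -0.001, -0.418]
force: [0.9, -1.0, 0.2]
finger_gap: 0.004
1.7 [ 0.48107604 -0.34239354  0.19041019] [ 3.14114701e+00 -1.47167572e-03 -4.17877784e-01] 0.003670410861910134 [ 0.91342898 -1.01308237  0.2092119 ]
[[0.001, -0.958, -0.286, 0.073], [1.0, 0.001, 0.0, 0.0], [-0.0, -0.286, 0.958, -0.143], [0.0, 0.0, 0.0, 1.0]] 68.71058733903965
rocker_on [([0.5066, -0.3071, 0.0584], 0.76)]
 mask 1640 217.0 185.0 -> [ 0.4941 -0.3034  0.053 ] 0.87 [[0.5268, -0.3027, 0.053], [0.5146, -0.3302, 0.053], [0.4604, -0.3046, 0.053], [0.4733, -0.2754, 0.053]]
outlet_block [([0.4927, -0.3029, 0.0007], 0.87)]
 mask 15821 222.0 108.0 -> [ 0.5614 -0.3403  0.045 ] 0.81 [[0.6575, -0.3518, 0.045], [0.6297, -0.4145, 0.045], [0.4289, -0.3271, 0.045], [0.4636, -0.2488, 0.045]]
```

View pics/w1.png

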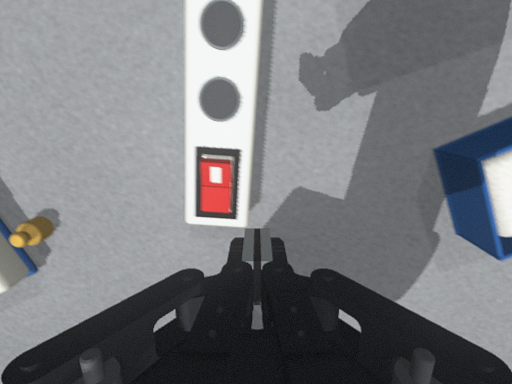

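The wrist view shows the rocker at (217,185), with its white bar at (216,175) towards the sockets and the tool lined up with it. The press target is about (0.511, -0.310).

```bash
python3 -m inch '0 0 0 30 32 0 -1;0 0 0 30 32 -40 -1;0 0 0 30 32 -80 -1;0 0 0 30 32 -115 -1;0 0 0 30 32 -115 -1;0 0 0 30 32 -115 -1;0 0 0 30 32 -115 -1;0 0 0 30 32 -115 -1'; python3 look.py w2 rocker_on
```

```text
t: 2.75
ee_pos: [0.5111, -0.3135, 0.078]
eef_rot: [3.14, -0.005, -0.419]
force: [0.4, -0.0, 0.5]
finger_gap: -0.004
2.75 [ 0.51106861 -0.3134859   0.07798507] [ 3.14040269 -0.00488715 -0.41856427] -0.004439610330312118 [ 0.37651185 -0.00099101  0.45805343]
[[0.001, -0.958, -0.286, 0.073], [1.0, 0.001, 0.0, 0.0], [-0.0, -0.286, 0.958, -0.143], [0.0, 0.0, 0.0, 1.0]] 68.71058733903965
rocker_on [([0.5041, -0.3061, 0.0598], 0.77)]
 mask 882 255.0 223.0 -> [ 0.5129 -0.3132  0.053 ] 0.95 [[0.5253, -0.3027, 0.053], [0.5128, -0.3307, 0.053], [0.4974, -0.3242, 0.053], [0.5101, -0.2955, 0.053]]
```

View pics/w2.png

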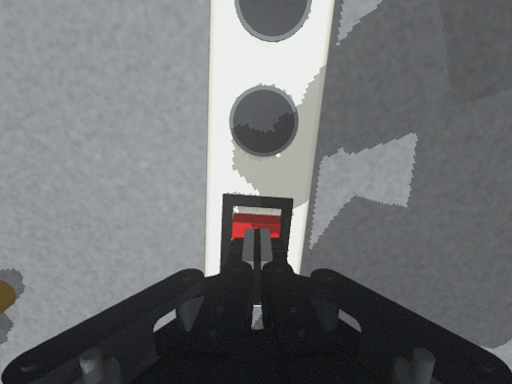

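The tip is over the marked half and centred across it. I'll press down gradually.

```bash
python3 -m inch '0 0 0 3 0 -5 -1;0 0 0 3 0 -12 -1;0 0 0 3 0 -16 -1;0 0 0 3 0 -20 -1;0 0 0 3 0 -23 -1;0 0 0 3 0 -25 -1;0 0 0 3 0 -26 -1;0 0 0 3 0 -27 -1'
```

```text
t: 3.7
ee_pos: [0.5138, -0.3125, 0.0526]
eef_rot: [3.141, -0.003, -0.418]
force: [-4.2, 5.3, 30.5]
finger_gap: -0.004
```

30 N at 52.6 mm, so it is at its stop. I'll lift and check.

```bash
python3 -m inch '0 0 0 0 0 10 -1;0 0 0 0 0 40 -1;0 0 0 0 0 80 -1;0 0 0 -20 10 115 -1;0 0 5 -30 40 115 -1;0 0 5 -30 40 115 -1;0 0 5 -30 40 115 -1;0 0 5 -30 40 115 -1'; python3 look.py w3 rocker_on
```

```text
t: 4.5
ee_pos: [0.4818, -0.2715, 0.162]
eef_rot: [-3.141, 0.002, -0.331]
force: [-0.7, 0.6, -0.1]
finger_gap: 0.002
4.5 [ 0.48184209 -0.27147924  0.16202467] [-3.14131336e+00  2.15710542e-03 -3.31107536e-01] 0.0016978839568202336 [-0.67356324  0.58508648 -0.0819785 ]
[[0.001, -0.958, -0.286, 0.073], [1.0, 0.001, 0.0, 0.0], [-0.0, -0.286, 0.958, -0.143], [0.0, 0.0, 0.0, 1.0]] 68.71058733903965
rocker_on [([0.5087, -0.3113, 0.0515], 0.64)]
 mask 2076 286.0 164.0 -> [ 0.4954 -0.3041  0.053 ] 0.59 [[0.4762, -0.277, 0.053], [0.5274, -0.3037, 0.053], [0.5134, -0.3299, 0.053], [0.4609, -0.3048, 0.053]]
```

View pics/w3.png

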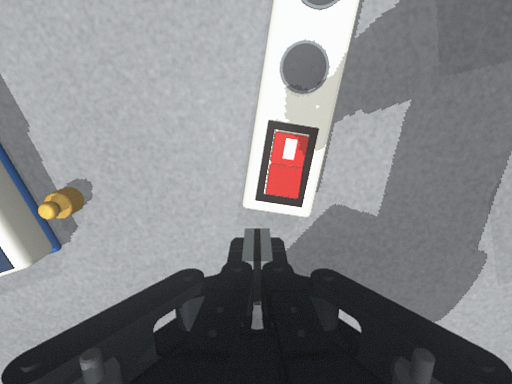

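The rocker at (287,165) now shows its marked half tilted flat, and the network puts its point at 51.5 mm, so it is on. Next is the keys.

```bash
python3 -m inch '0 0 4 0 40 0 -1;0 0 8 0 85 0 -1;0 0 12 0 130 0 -1;0 0 19 0 175 0 -1;0 0 19 0 220 0 -1;0 0 19 0 265 0 -1;0 0 19 -5 300 0 -1;0 0 19 -5 300 0 -1'; python3 look.py w4 key_green_top key_blue_top key_red_top
```

```text
t: 5.45
ee_pos: [0.4766, 0.0316, 0.1628]
eef_rot: [-3.14, 0.002, 0.006]
force: [0.3, -0.2, -0.0]
finger_gap: 0.002
5.45 [0.47657093 0.03157782 0.16275011] [-3.14034335e+00  1.59437705e-03  6.05608012e-03] 0.002264791635741371 [ 0.26217586 -0.22627147 -0.01293436]
[[0.001, -0.958, -0.286, 0.073], [1.0, 0.001, 0.0, 0.0], [0.0, -0.286, 0.958, -0.143], [0.0, 0.0, 0.0, 1.0]] 68.71058733903965
key_green_top [([0.5109, 0.0253, 0.0713], 0.74), ([0.5278, -0.0615, -0.002], 0.61)]
key_blue_top [([0.5147, 0.1351, 0.0699], 0.78)]
 mask 949 135.0 150.0 -> [0.5148 0.1344 0.069 ] 0.82 [[0.5276, 0.1478, 0.069], [0.5278, 0.1188, 0.069], [0.5009, 0.1215, 0.069], [0.5006, 0.1514, 0.069]]
key_red_top [([0.5701, 0.2581, 0.0005], 0.66)]
 mask 893 199.0 151.0 -> [0.5144 0.0804 0.069 ] 0.93 [[0.5147, 0.0999, 0.069], [0.5334, 0.08, 0.069], [0.5137, 0.0608, 0.069], [0.4942, 0.0807, 0.069]]
```

View pics/w4.png

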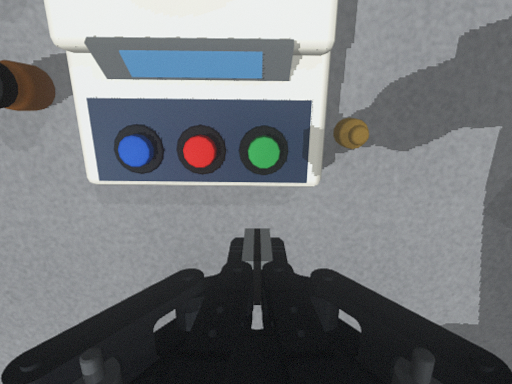

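Blue is at (135,150), red at (199,151) and green at (264,152). Green's centre is about (0.514, 0.026). I'll hover just above it, then press.

```bash
python3 -m inch '0 0 0 37 -6 0 -1;0 0 0 37 -6 -35 -1;0 0 0 37 -6 -65 -1;0 0 0 37 -6 -82 -1;0 0 0 37 -6 -82 -1;0 0 0 37 -6 -82 -1;0 0 0 37 -6 -82 -1;0 0 0 37 -6 -82 -1'
```

```text
t: 6.6
ee_pos: [0.5159, 0.0221, 0.0827]
eef_rot: [3.141, -0.003, 0.001]
force: [0.9, 0.0, -0.2]
finger_gap: -0.001
```

```bash
python3 -m inch '0 0 0 -1 3 -6 -1;0 0 0 -1 3 -11 -1;0 0 0 -1 3 -14 -1;0 0 0 -1 3 -16 -1;0 0 0 -1 3 -18 -1;0 0 0 -1 3 -19 -1;0 0 0 -1 3 -20 -1;0 0 0 -1 3 -21 -1'
```

```text
t: 7.4
ee_pos: [0.5136, 0.0256, 0.0626]
eef_rot: [-3.141, 0.0, 0.001]
force: [-8.3, 1.5, 25.7]
finger_gap: 0.005
```

The key bottoms at 25.7 N and 62.6 mm. I'll lift, go to the viewing point before blue, and check green.

```bash
python3 -m inch '0 0 0 0 0 8 -1;0 0 0 0 0 30 -1;0 0 0 -10 10 60 -1;0 0 0 -30 40 90 -1;0 0 0 -35 75 100 -1;0 0 0 -35 109 100 -1;0 0 0 -35 109 100 -1;0 0 0 -35 109 100 -1'; python3 look.py w5 key_green_top key_blue_top key_red_top
```

```text
t: 8.2
ee_pos: [0.4799, 0.0972, 0.1586]
eef_rot: [-3.114, 0.003, 0.052]
force: [0.2, -0.3, 0.7]
finger_gap: -0.007
8.2 [0.47990676 0.09719783 0.15857399] [-3.11362784  0.00312769  0.05182693] -0.00671269817983129 [ 0.20437859 -0.31529467  0.71288039]
[[0.001, -0.958, -0.286, 0.073], [1.0, 0.001, 0.0, 0.0], [0.0, -0.286, 0.958, -0.143], [0.0, 0.0, 0.0, 1.0]] 68.71058733903965
key_green_top [([0.5127, 0.0252, 0.0645], 0.69)]
 mask 797 344.0 160.0 -> [0.5148 0.0295 0.069 ] 0.58 [[0.527, 0.0439, 0.069], [0.5284, 0.0189, 0.069], [0.5028, 0.0148, 0.069], [0.5012, 0.0406, 0.069]]
key_blue_top [([0.5148, 0.1313, 0.0662], 0.8), ([0.6362, 0.0788, 0.0028], 0.31)]
 mask 848 216.0 152.0 -> [0.5148 0.1357 0.069 ] 0.86 [[0.5141, 0.1547, 0.069], [0.5336, 0.1361, 0.069], [0.5159, 0.1167, 0.069], [0.4956, 0.1352, 0.069]]
key_red_top []
 mask 876 216.0 152.0 -> [0.5148 0.1356 0.069 ] 0.64 [[0.5093, 0.1542, 0.069], [0.533, 0.1402, 0.069], [0.5209, 0.1172, 0.069], [0.4964, 0.1307, 0.069]]
```

View pics/w5.png

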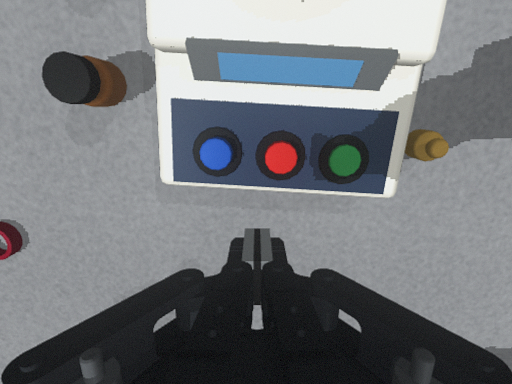

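Green now looks darker and sunk at (344,160), with its network z at 64.5 mm, so it stays down. The arm stopped short of the target, at y = 0.097 with a slight tilt. I'll finish the shift and reread.

```bash
python3 -m inch '0 0 0 0 0 0 -1;0 0 0 0 0 0 -1;0 0 0 0 0 0 -1;0 0 0 0 15 0 -1;0 0 0 0 30 0 -1;0 0 0 0 38 0 -1;0 0 0 0 38 0 -1;0 0 0 0 38 0 -1'
```

```text
t: 9.35
ee_pos: [0.4819, 0.1156, 0.1602]
eef_rot: [-3.098, 0.001, 0.08]
force: [-0.5, 0.1, 0.9]
finger_gap: 0.0
```

```bash
python3 -c "
from cell import arm
o=arm.get_obs();print(o['q'],o['tau'],o['force'],o['ee_pos'],o['eef_rot'])"
```

```text
[ 0.07888489  0.09630202 -0.40309848  1.07241019  0.04374994  3.14059676] [ 1.11968340e-01 -3.26347983e+01  2.74046516e+01 -7.15537426e-04
  1.31202880e-01 -3.12013447e-05] [-0.52611085  0.05611031  0.8862494 ] [0.48185203 0.11556674 0.16019501] [-3.09784172e+00  9.70796520e-04  7.98798295e-02]
```

Joint 6 is at its limit of 3.14. I'll yaw the tool +16° away from it, remove the tilt, and go over blue.

```bash
python3 -m inch '-1 0 6 0 0 0 -1;-2.5 0 12 0 0 0 -1;-2.5 0 18 10 10 0 -1;-2.5 0 18 25 20 0 -1;-2.5 0 18 32 20 -30 -1;-2.5 0 18 32 20 -60 -1;-2.5 0 18 32 20 -60 -1;-2.5 0 18 32 20 -60 -1'; python3 -c "
from cell import arm
print(arm.get_obs()['q'])"
```

```text
t: 10.15
ee_pos: [0.5131, 0.1352, 0.1]
eef_rot: [-3.139, 0.013, 0.393]
force: [0.1, -0.0, 0.3]
finger_gap: -0.002
[ 1.36468222e-01  2.26322621e-01 -3.87736762e-01  9.69923093e-01
 -1.27036969e-03  2.88484341e+00]
```

```bash
python3 -m inch '0 0 0 1 0 -8 -1;0 0 0 1 0 -16 -1;0 0 0 1 0 -22 -1;0 0 0 1 0 -25 -1;0 0 0 1 0 -25 -1;0 0 0 1 0 -25 -1;0 0 0 1 0 -25 -1;0 0 0 1 0 -25 -1'
```

```text
t: 10.95
ee_pos: [0.5152, 0.1354, 0.0755]
eef_rot: [-3.14, 0.011, 0.393]
force: [0.5, 1.4, 0.9]
finger_gap: -0.002
```

```bash
python3 -m inch '0 0 0 0 0 -3 -1;0 0 0 0 0 -6 -1;0 0 0 0 0 -8 -1;0 0 0 0 0 -10 -1;0 0 0 0 0 -12 -1;0 0 0 0 0 -13 -1;0 0 0 0 0 -13 -1;0 0 0 0 0 -13 -1'
```

```text
t: 11.75
ee_pos: [0.5151, 0.1354, 0.063]
eef_rot: [-3.14, 0.011, 0.393]
force: [-2.7, -0.6, 7.3]
finger_gap: 0.001
```

At the bottom (7 N). I'll press a little firmer and hold, then release.

```bash
python3 -m inch '0 0 0 0 0 -1 -1;0 0 0 0 0 -1 -1;0 0 0 0 0 -1 -1;0 0 0 0 0 -1 -1;0 0 0 0 0 -1 -1;0 0 0 0 0 -1 -1;0 0 0 0 0 -1 -1;0 0 0 0 0 -1 -1'
```

```text
t: 12.55
ee_pos: [0.5151, 0.1354, 0.0629]
eef_rot: [-3.14, 0.01, 0.393]
force: [-4.2, -0.5, 12.2]
finger_gap: -0.003
```

```bash
python3 -m inch '0 0 0 0 0 0 -1;0 0 0 0 0 10 -1;0 0 0 0 0 30 -1;0 0 0 0 0 60 -1;0 0 0 -15 0 90 -1;0 0 0 -35 0 100 -1;0 0 0 -35 -20 100 -1;0 0 0 -35 -20 100 -1'; python3 look.py w6 key_green_top key_blue_top key_red_top
python3 - <<'E'
from cell import arm
import cv2,numpy as np
p=arm.read_camera('top');cv2.imwrite('pics/top2.png',p['frame'][:,:,::-1])
for n in ['rocker_on','dish','weight','key_green_top','key_blue_top']:print(n,[(np.round(d['position'],4).tolist(),round(d['confidence'],2)) for d in arm.pinpoint(p,n)[:1]])
E
```

```text
t: 13.35
ee_pos: [0.4794, 0.1144, 0.1616]
eef_rot: [-3.141, 0.011, 0.392]
force: [-0.4, -0.6, -0.4]
finger_gap: 0.001
13.35 [0.47943099 0.11443223 0.16155367] [-3.14064705  0.01079155  0.39207232] 0.0005677922064992811 [-0.44815266 -0.6087578  -0.35582589]
[[0.001, -0.958, -0.286, 0.073], [1.0, 0.001, -0.0, 0.0], [0.0, -0.286, 0.958, -0.143], [0.0, 0.0, 0.0, 1.0]] 68.71058733903965
key_green_top [([0.5103, 0.0277, 0.0658], 0.78)]
 mask 707 360.0 193.0 -> [0.5144 0.0308 0.069 ] 0.98 [[0.5068, 0.0469, 0.069], [0.5311, 0.0388, 0.069], [0.5222, 0.0146, 0.069], [0.4972, 0.0222, 0.069]]
key_blue_top [([0.5168, 0.1373, 0.0674], 0.73)]
 mask 821 248.0 146.0 -> [0.5146 0.1369 0.069 ] 0.79 [[0.5222, 0.1533, 0.069], [0.5316, 0.1306, 0.069], [0.5071, 0.1202, 0.069], [0.4974, 0.1437, 0.069]]
key_red_top [([0.5108, 0.081, 0.0726], 0.74)]
 mask 794 306.0 171.0 -> [0.5145 0.0833 0.069 ] 0.69 [[0.5074, 0.1004, 0.069], [0.531, 0.0914, 0.069], [0.5215, 0.0665, 0.069], [0.4971, 0.0752, 0.069]]
rocker_on [([0.5112, -0.3119, 0.051], 0.63)]
dish [([0.7059, 0.0958, 0.0942], 0.9)]
weight [([0.5232, -0.0634, -0.001], 0.67)]
key_green_top [([0.5186, 0.0291, 0.064], 0.66)]
key_blue_top []
```

View pics/w6.png

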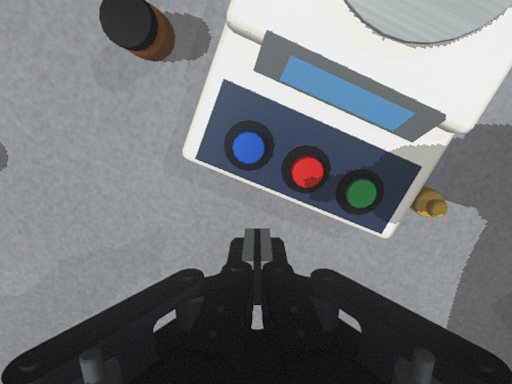

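Blue is up again at (248,146), green is down at (360,193), and red at (306,171) is untouched. The arm is clear of everything.

```bash
python3 -c "
from cell import arm
print(arm.close_job())"
```

```text
the job is handed in; nothing more can be done
None
```

I switched the rocker on, pressed the green key down, then held the blue key down and released it, in that order. The job is handed in after about 13.4 s of robot time.

| Step | At the stop | Last camera reading |
|---|---|---|
| Rocker, marked end down | 30 N at 52.6 mm | 51 mm, fully on |
| Green key | 26 N at 62.6 mm | about 64–66 mm, so it stayed in |
| Blue key, held about 1 s | 7–12 N at 63 mm | 67.4 mm against 69 mm nominal; it looks up again |

- **Untouched things:** I did not press the red key. The dish and the weight read within about 3 mm of where they started, and the arm ended clear above the panel. I did not measure the jars and caps again, but the arm never went near them.
- **Readings that disagreed:** the top camera's network did not find the blue key in the last picture. On the way to blue, the networks also failed to place the red key and marked the blue key as red. The pictures themselves showed all three keys clearly.
- **Joint limit:** on the way to blue, joint 6 ran up to the end of its range (3.1406 of 3.14 measured) and the tool stopped short and tilted slightly. If the judging allows no margin there, this is the one point of doubt. I turned the tool away before pressing.

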